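# Check the keepers of a guitar neck jig for binding

## Task

A guitar neck lies in a jig with two swing-over keeper bars, both standing open beside it; one of the hinges is bad. Push each bar round by its peg to feel how it swings: the good one goes all the way across the neck, so leave it fully closed against its catch post. The bad one binds partway: lean on it there with about 8 N at the peg for half a second to be sure, never straining either hinge with more than 20 N, then swing it back to where it stood, and leave the other things on the bench alone.

Things in the scene. Friction and masses are not known exactly. Their poses are not given: they have to be found in the camera images.
- jig: the plywood jig board, 200 x 540 x 30 mm high, fixed on the bench; origin under its centre; the guitar neck lies along its y axis, headstock towards +y, its top 68 mm above the bench (headstock tuner posts 75 mm)
- gate_a: fixed wooden foot block of one keeper, 46 x 46 x 40 mm high, standing on the jig board 30 mm above the bench. Origin under its centre, on the keeper's vertical hinge axis. Its y axis runs along the neck towards the headstock, its -x axis straight across the neck. The two keepers look alike
- catch_a (a point): top centre of that keeper's fixed catch post across the neck, 22 x 22 mm, top 84 mm above the bench, at x = -98, y = -28 mm in the foot block's frame. The closed bar lies with its side against the thin springy rubber pad on this post, not over it
- bar_a: that keeper's aluminium swing bar, 28 wide, 170 long, top 89 mm above the bench, swinging level. Origin on the hinge axis, own y axis along the bar to its peg. Open, it lies within 18 degrees of the foot block's y axis; it closes counter-clockwise seen from above to lie along the foot block's -x axis across the neck
- bolt_a: round steel head of that keeper's hinge bolt, 20 mm across, 7 mm high, on the hinge axis on top of the bar; origin under it. A strained hinge lifts it by 0.07 mm for every N of push at the peg, too little to see: feel the push instead
- peg_a (a point): top centre of the round upright black peg on that bar, 22 mm diameter, from 89 to 145 mm above the bench, 120 mm from the hinge axis. A free hinge needs about 1 N here and stays put. Against the rubber pad or in a bind the push rises about 7 N per 10 mm of further swing, and the bar springs back as much when let go. A bind starts 30 to 55 degrees from open, differently each time
- gate_b: fixed wooden foot block of one keeper, 46 x 46 x 40 mm high, standing on the jig board 30 mm above the bench. Origin under its centre, on the keeper's vertical hinge axis. Its y axis runs along the neck towards the headstock, its -x axis straight across the neck. The two keepers look alike
- catch_b (a point): top centre of that keeper's fixed catch post across the neck, 22 x 22 mm, top 84 mm above the bench, at x = -98, y = -28 mm in the foot block's frame. The closed bar lies with its side against the thin springy rubber pad on this post, not over it
- bar_b: that keeper's aluminium swing bar, 28 wide, 170 long, top 89 mm above the bench, swinging level. Origin on the hinge axis, own y axis along the bar to its peg. Open, it lies within 18 degrees of the foot block's y axis; it closes counter-clockwise seen from above to lie along the foot block's -x axis across the neck
- bolt_b: round steel head of that keeper's hinge bolt, 20 mm across, 7 mm high, on the hinge axis on top of the bar; origin under it. A strained hinge lifts it by 0.07 mm for every N of push at the peg, too little to see: feel the push instead
- peg_b (a point): top centre of the round upright black peg on that bar, 22 mm diameter, from 89 to 145 mm above the bench, 120 mm from the hinge axis. A free hinge needs about 1 N here and stays put. Against the rubber pad or in a bind the push rises about 7 N per 10 mm of further swing, and the bar springs back as much when let go. A bind starts 30 to 55 degrees from open, differently each time
- tape: a small roll of tape, 48 mm across, 18 mm high, lying on the jig board: leave it alone
- sander: a cork sanding block, 30 x 60 x 22 mm high, lying on the jig board: leave it alone
- glue: a white glue bottle, 56 mm across, 140 mm high, on the bench: leave it alone
- jar: a glass jar with steel lid, 60 mm across, 70 mm high, on the bench: leave it alone
- mug: a white mug, 76 mm across, 90 mm high, on the bench: leave it alone

How it is judged:
On the way:
1. the bar that binds is leaned on where it binds, partway (peg over 55 mm towards the neck, over 45 mm short of square across), nearly still, with over 4 N at the peg (0.29 mm of bolt lift) (((x of peg_a in the frame of gate_a below -0.055 m and y of peg_a in the frame of gate_a above 0.045 m and distance of bolt_a from where it was at the start of the episode above 0.00029 m and angular speed of bar_a below 0.15 rad/s) or (x of peg_b in the frame of gate_b below -0.055 m and y of peg_b in the frame of gate_b above 0.045 m and distance of bolt_b from where it was at the start of the episode above 0.00029 m and angular speed of bar_b below 0.15 rad/s))), for 0.2 s.
At the end, for the whole second after the job is handed in: One bar (the one that binds) stands at rest with its peg within 40 mm of where it started; the other is fully closed and at rest, its peg within 12 mm (about 6 degrees) of lying square across the neck against its catch post (((distance of peg_a from where it was at the start of the episode below 0.04 m and (y of peg_b in the frame of gate_b below 0.012 m and x of peg_b in the frame of gate_b below -0.1 m) and angular speed of each of bar_b, bar_a below 0.15 rad/s) or (distance of peg_b from where it was at the start of the episode below 0.04 m and (y of peg_a in the frame of gate_a below 0.012 m and x of peg_a in the frame of gate_a below -0.1 m) and angular speed of each of bar_a, bar_b below 0.15 rad/s))); the robot touches nothing.
It fails at once if a hinge is strained by a push of more than 20 N at the peg (1.44 mm of bolt lift) (distance of any of bolt_a, bolt_b from where it was at the start of the episode above 0.00144 m).
It fails at once if a bystander is moved by more than 30 mm (distance of any of tape, sander, glue, jar, mug from where it was at the start of the episode above 0.03 m).
It also fails if it takes over 64 s, if anything falls off the work surface, if the arm or the gripper's body presses on something with over 40 N, if the wrist force passes 120 N, or if a joint passes its speed limit or range.

## Robot

A 6-joint arm with a two-finger parallel gripper is mounted at the origin on the work surface. World frame = base frame: x ahead of the robot, y to its left, z up, the work surface at z = 0. Lengths are in m, angles in rad, forces in N, time in s.
With the tool pointing down it reaches from about 0.325 to 0.85 m from the base axis. Payload 4.4 kg.
Tool frame: the origin (TCP) lies midway between the tips of the shut fingers; the grasp point (between the pads) lies r.tcp_to_grasp behind it (r.tcp_to_grasp is the distance from the TCP to the grasp point, in m); z points along the fingers, y is the direction in which the jaws open and shut (so a half turn about z gives the same grasp; the last joint's range is limited). The gripper opens to 94 mm and grips with 3 to 60 N. Pads are 16 mm wide; open, the fingers measure 119 mm over their backs; the gripper's body (75 mm by 177 mm) begins 78 mm behind the grasp point.
Start: joints at [-1.292, 0.207, 1.542, -0, 1.393, -0.15], TCP at [0.24, -0.523, 0.205] pointing down, gripper open.
Joint ranges: [-2.73, 2.73], [-0.86, 2.22], [0.23, 2.46], [-1.11, 4.25], [0.08, 2.63], [-2.82, 2.82]. Speed limits (rad/s): [2.79, 2.79, 3.14, 3.14, 3.14, 3.14].

## Interface

Orientations are given as a unit quaternion [w, x, y, z].
In Python, from station import observe, cams, order, r gives the robot as it stands. The module is installed in compiled form; this text tells all that it offers.
- The arm moves only by the tool send_rows, never from a script. Its argument "targets" is a list of rows, each an object with "xyz": the shift along the tool's x, y, z in mm, a list of three; "angular": the turn, a rotation vector about the tool's x, y, z in degrees, a list of three; "fingers": the opening in per cent of the stroke, from 0 (shut) to 100 (fully open). In form: [{"xyz": [tx, ty, tz], "angular": [wx, wy, wz], "fingers": fingers}, ...]. A call has 1 to 20 rows; each row shifts and turns the commanded pose from where the row before left it, along the tool's axes as they then stand; what a row does not reach is not made up. A row lasts 1/8 s, in which the tool goes at most 62.5 mm and 10.7 degrees, less where a joint would pass 70% of its speed; a pose out of reach is approached as far as the arm can. A call is refused whole if a number of a shift passes 62.5 or a number of a turn 10.7, either way. A call with a gripper value outside its range is refused whole. The fingers move at their own pace and stop on an object; "squeeze" is the grip in N (left out, the last holds). Time passes only in rows, so rows that do not move let the fingers close. It gives the time, the measured TCP pose, the force and the opening at its end, in the units of the state.
- observe(): the state, without advancing time (a new reading comes with each control period).
- cams.camera(name): name is "side" or "top" or "wrist"; returns the picture (480x640x3 uint8, red, green, blue); there is no depth.
- cams.camera_model(name): a dict with "fx", "fy", "cx", "cy" (pixels), "extrinsics" (4x4, takes a point from world to camera coordinates). Camera axes: x right, y up, looking along -z (the intrinsics and any distortion apply to the point x, -y, -z); pixel columns grow to the right and rows downward; lengths in m; the calibration is good to about 2 mm. A picture is of the moment at which its call begins: read the wrist's pose just before it. camera_model takes no time and is no camera call; for the wrist camera it gives the pose at the moment of the call.
- order.hand_in(): hands the job in, once; it reports no verdict.
The state is a dict: "time": time; "joints": joint angles; "joint_vel": joint speeds; "effort": joint torques, N m; "ee_pos": TCP position; "tcp_rot": TCP orientation; "wrist_force": force on the tool from outside, world axes, zero at the start; "moment": the same for the moment, N m; "grip_width": opening from 0.0 (shut) to 1.0 (fully open).
Only numpy, scipy, OpenCV 4.12 (cv2) and the standard library are available. Lean on these libraries where they do the work, as an engineer would, in place of code of your own. Each camera call takes 0.05 s, during which the arm holds its last target.

## Working session

There is one attempt and no reset: what is moved stays moved. The work goes in short steps, Python scripts to look and compute and a tool call to move; the robot and the scene stay as the last step left them, time stands still between calls to the robot, and variables do not carry over. Pictures are saved under pics/ and viewed, and the job is handed in when it is done.

Besides the shell and the picture viewer there is one more tool, called after "Request:" as a command line: name --argument value ..., lists and objects as JSON in quotes. send_rows: Moves the arm, as the interface text tells. Its arguments: {"type":"object","properties":{"targets":{"type":"array","items":{"type":"object","properties":{"xyz":{"type":"array","items":{"type":"number"}},"angular":{"type":"array","items":{"type":"number"}},"fingers":{"type":"number"}}}},"squeeze":{"type":"number"}},"required":["targets"]}

```bash
mkdir -p pics; python3 - <<'E'
from station import observe,cams,order,r
import cv2
s=observe();print(s);print(r.tcp_to_grasp)
for n in("top","side"):
    cv2.imwrite(f"pics/{n}0.png",cams.camera(n)[:,:,::-1]);print(n,cams.camera_model(n))
E
```

```text
{'time': 0.0, 'joints': array([-1.29150808e+00,  2.07427167e-01,  1.54289903e+00, -3.53175550e-05,
        1.39348759e+00, -1.50491891e-01]), 'joint_vel': array([-5.45114321e-04,  8.85495312e-05, -1.22155972e-03, -2.76290264e-05,
       -1.18173985e-03, -6.78309910e-04]), 'effort': array([ 1.02102909e-03, -3.70878625e+01, -2.81417531e+01,  6.97925943e-02,
        3.62806558e-02, -1.60144391e-04]), 'ee_pos': array([ 0.23935051, -0.52195454,  0.20431278]), 'tcp_rot': array([-1.10714361e-03,  9.76998571e-01,  2.13242956e-01, -8.88113048e-05]), 'wrist_force': array([-0.1554315 ,  0.03045404,  0.09583964]), 'moment': array([ 0.04979537, -0.01016813, -0.01519616]), 'grip_width': 0.9994561868054889}
0.0188
top {'fx': 568.3453427871641, 'fy': 568.3453427871641, 'cx': 330.0937706101999, 'cy': 243.10671483639734, 'extrinsics': array([[ 0.01083765, -0.999901  , -0.00897367,  0.00168716],
       [ 0.9975861 ,  0.01019612,  0.06868775, -0.55027985],
       [-0.06858946, -0.00969642,  0.99759785, -1.39828031],
       [ 0.        ,  0.        ,  0.        ,  1.        ]])}
side {'fx': 453.37997303987584, 'fy': 453.37997303987584, 'cx': 314.5033962320731, 'cy': 242.04047321866813, 'extrinsics': array([[-0.98000561, -0.19880728,  0.0080413 ,  0.55506132],
       [ 0.14315279, -0.6764394 ,  0.72245209, -0.16631196],
       [-0.13818928,  0.70915824,  0.69137422, -0.93562891],
       [ 0.        ,  0.        ,  0.        ,  1.        ]])}
```

View pics/top0.png

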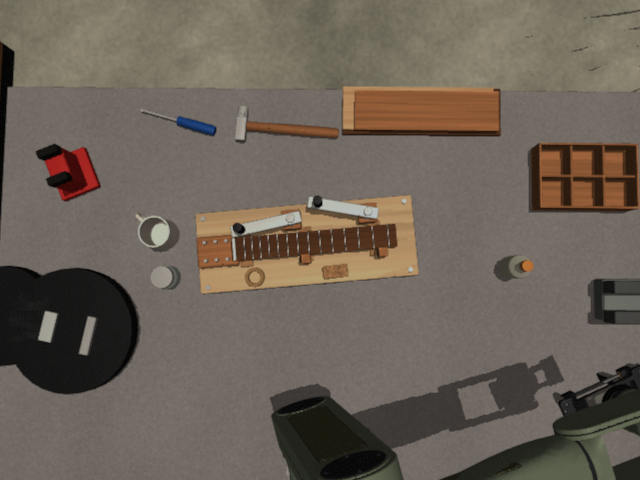

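View pics/side0.png

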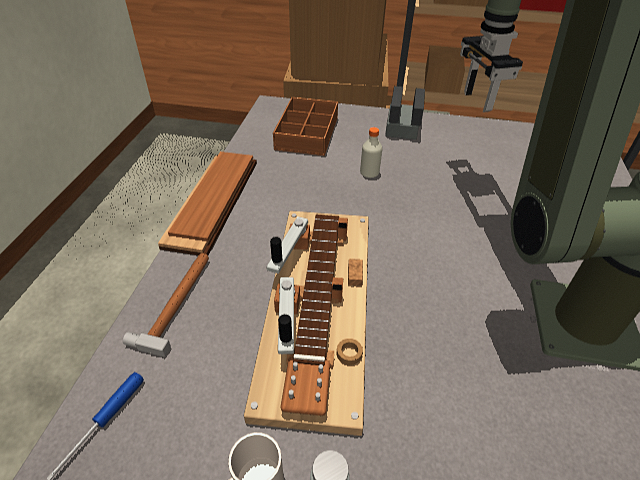

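```bash
python3 - <<'E'
import cv2
i=cv2.imread("pics/top0.png")[185:300,190:425]
cv2.imwrite("pics/crop0.png",cv2.resize(i,None,fx=3.4,fy=3.4,interpolation=cv2.INTER_CUBIC))
E
```

```text
(no output)
```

View pics/crop0.png

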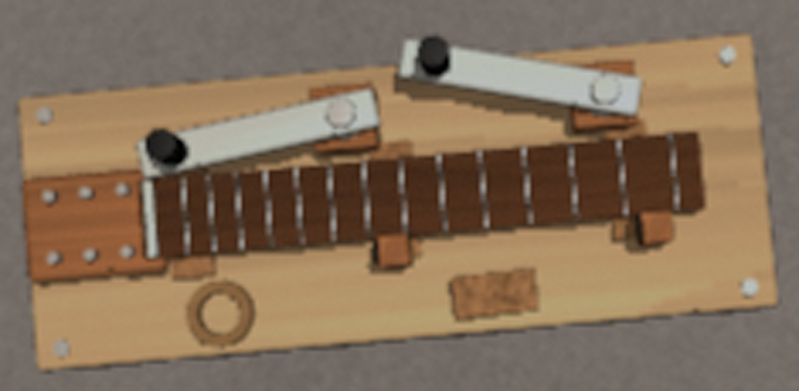

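```bash
python3 - <<'E'
import cv2,numpy as np
i=cv2.imread("pics/top0.png")
a=cv2.resize(i[190:250,225:305],None,fx=10,fy=10,interpolation=cv2.INTER_CUBIC)
b=cv2.resize(i[190:250,302:382],None,fx=10,fy=10,interpolation=cv2.INTER_CUBIC)
cv2.imwrite("pics/cl.png",a[:600]);cv2.imwrite("pics/cr.png",b[:600])
E
```

```text
(no output)
```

View pics/cl.png

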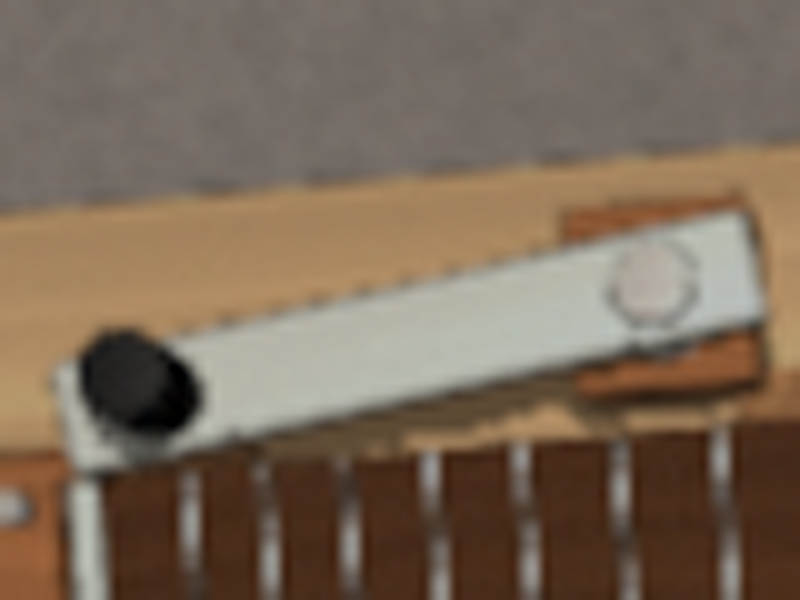

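View pics/cr.png

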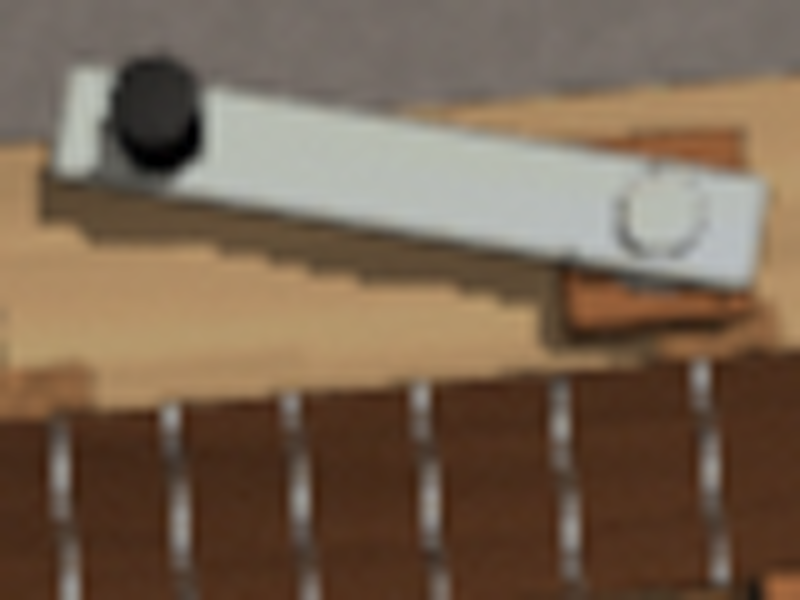

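```bash
cat > h.py <<'E'
import numpy as np
from station import cams
M=None
def pt(u,v,z,n="top"):
    global M
    M=M or cams.camera_model(n)
    E=M["extrinsics"];R=E[:3,:3];c=-R.T@E[:3,3]
    d=R.T@np.array([(u-M["cx"])/M["fx"],-(v-M["cy"])/M["fy"],-1.])
    return c+d*(z-c[2])/d[2]
E
python3 - <<'E'
from h import *
np.set_printoptions(precision=4,suppress=True)
def c(o,k,x,y,z): return pt(o[0]+(x+.5)/k-.5,o[1]+(y+.5)/k-.5,z)
A=[c((190,185),3.4,*p,.03) for p in((20,100),(752,36),(776,303),(40,369))]
for a in A:print(a)
y=(A[0]-A[1]+A[3]-A[2])[:2];print(np.linalg.norm(y)/2);y/=np.linalg.norm(y);x=np.array([y[1],-y[0]])
print("x",x,"y",y,"ctr",sum(A)/4)
for n,o,b,p in(("L",(225,190),(653,283),(125,378)),("R",(302,190),(660,212),(155,97))):
    B=c(o,10,*b,.096)[:2];P=c(o,10,*p,.145)[:2];d=P-B
    print(n,B,P,np.linalg.norm(d),"local peg",d@x,d@y,"ang",np.degrees(np.arctan2(-d@x,d@y)),"catch",B-.098*x-.028*y, "peg dist base",np.hypot(*P),"closedpeg",B-.12*x)
for n,p,z in(("catchL",(395,250),.084),("catchR",(655,228),.084),("tape",(221,314),.048),("sander",(495,295),.052)):
    print(n,c((190,185),3.4,*p,z))
for n,p,z in(("mug",(156,233),.09),("jar",(165,278),.07)):print(n,pt(*p,z))
E
```

```text
[0.6185 0.343  0.03  ]
[ 0.6708 -0.192   0.03  ]
[ 0.476  -0.2095  0.03  ]
[0.4226 0.3231 0.03  ]
0.5364039939235847
x [0.9951 0.0986] y [-0.0986  0.9951] ctr [0.547  0.0661 0.03  ]
L [0.6039 0.1026] [0.5754 0.2187] 0.11951253360176406 local peg -0.016896182872659045 0.11831214938562501 ang 8.127467050650672 catch [0.5091 0.0651] peg dist base 0.6155430037919656 closedpeg [0.4844 0.0908]
R [ 0.6226 -0.081 ] [0.6417 0.0371] 0.11970464542640809 local peg 0.03065229210523338 0.11571360821164264 ang -14.836761007234964 catch [ 0.5278 -0.1186] peg dist base 0.6427248709151624 closedpeg [ 0.5031 -0.0929]
catchL [0.5093 0.0641 0.084 ]
catchR [ 0.5266 -0.1173  0.084 ]
tape [0.4636 0.19   0.048 ]
sander [ 0.4792 -0.0061  0.052 ]
mug [0.5652 0.421  0.09  ]
jar [0.4587 0.4022 0.07  ]
```

Request:
send_rows --targets '[{"xyz":[0,0,0],"angular":[0,0,-9.4],"fingers":40},{"xyz":[0,0,0],"angular":[0,0,-9.4],"fingers":40},{"xyz":[0,0,0],"angular":[0,0,-9.4],"fingers":40},{"xyz":[0,0,0],"angular":[0,0,-9.4],"fingers":40},{"xyz":[0,0,0],"angular":[0,0,-9.4],"fingers":40},{"xyz":[0,0,0],"angular":[0,0,-9.4],"fingers":40},{"xyz":[0,0,0],"angular":[0,0,0],"fingers":40}]'

```text
time: 0.98
ee_pos: [0.2395, -0.5223, 0.2049]
tcp_rot: [-0.001, 0.761, 0.649, 0.0]
wrist_force: [-1.1, 0.2, 0.2]
grip_width: 0.399
```

```bash
cat >> h.py <<'E'
from station import observe
from scipy.spatial.transform import Rotation as Ro
YW=95.66
H={"L":np.array([.6039,.1026]),"R":np.array([.6226,-.081])}
def st():
    s=observe();w=s["tcp_rot"];R=Ro.from_quat([w[1],w[2],w[3],w[0]]).as_matrix()
    return s,R
def show(k=None):
    s,R=st();p=s["ee_pos"]
    print("t",round(s["time"],2),"p",p.round(4),"psi",np.degrees(np.arctan2(R[1,0],R[0,0])).round(1),"tilt z",R[:,2].round(3),"F",s["wrist_force"].round(2),"Ftool",(R.T@s["wrist_force"]).round(2),"grip",round(s["grip_width"],3),"j6",s["joints"][5].round(2))
    if k:
        d=p[:2]-H[k];a=np.degrees(np.arctan2(d[1],d[0]))
        print("bar angle from y",round(a%360-YW,2),"beta",round(a%360,2),"radius",round(np.hypot(*d),4))
def to(x,y,z):
    s,R=st();print("tool shift mm",(R.T@(np.array([x,y,z])-s["ee_pos"])*1e3).round(1))
E
python3 -c "
from h import *
show();to(.6417,.0371,.205)"
```

```text
t 0.97 p [ 0.2395 -0.5223  0.2049] psi 80.9 tilt z [-0.     0.001 -1.   ] F [-1.06  0.2   0.22] Ftool [ 0.03 -1.08 -0.22] grip 0.399 j6 -1.13
tool shift mm [6.159e+02 3.088e+02 4.000e-01]
```

Request:
send_rows --targets '[{"xyz":[44,22,0],"angular":[0,0,0],"fingers":40},{"xyz":[44,22,0],"angular":[0,0,0],"fingers":40},{"xyz":[44,22,0],"angular":[0,0,0],"fingers":40},{"xyz":[44,22,0],"angular":[0,0,0],"fingers":40},{"xyz":[44,22,0],"angular":[0,0,0],"fingers":40},{"xyz":[44,22,0],"angular":[0,0,0],"fingers":40},{"xyz":[44,22,0],"angular":[0,0,0],"fingers":40},{"xyz":[44,22,0],"angular":[0,0,0],"fingers":40},{"xyz":[44,22,0],"angular":[0,0,0],"fingers":40},{"xyz":[44,22,0],"angular":[0,0,0],"fingers":40},{"xyz":[44,22,0],"angular":[0,0,0],"fingers":40},{"xyz":[44,22,0],"angular":[0,0,0],"fingers":40},{"xyz":[44,22,0],"angular":[0,0,0],"fingers":40},{"xyz":[44,22,0],"angular":[0,0,0],"fingers":40},{"xyz":[0,0,0],"angular":[0,0,0],"fingers":40},{"xyz":[0,0,0],"angular":[0,0,0],"fingers":40}]'

```text
time: 2.98
ee_pos: [0.6393, 0.0373, 0.2049]
tcp_rot: [-0.0, 0.761, 0.649, -0.001]
wrist_force: [0.6, -0.1, 0.1]
grip_width: 0.402
```

```bash
python3 -c "
from h import *
show('R');to(.6417,.0371,.205)
import cv2
m=cams.camera_model('wrist');cv2.imwrite('pics/w1.png',cams.camera('wrist')[:,:,::-1])
E=m['extrinsics']
for q in ((.6417,.0371,.145),(.6226,-.081,.096)):
    c=E[:3,:3]@np.array(q)+E[:3,3];print(m['fx']*c[0]/-c[2]+m['cx'],m['fy']*c[1]/c[2]+m['cy'])
"
```

```text
t 2.98 p [0.6393 0.0373 0.2049] psi 81.0 tilt z [-0.001 -0.001 -1.   ] F [ 0.56 -0.09  0.14] Ftool [-0.    0.57 -0.14] grip 0.402 j6 0.08
bar angle from y -13.69 beta 81.97 radius 0.1195
tool shift mm [ 0.2  2.4 -0.1]
323.7476465909176 251.5451994510196
322.4563924449353 380.26902963607006
```

View pics/w1.png

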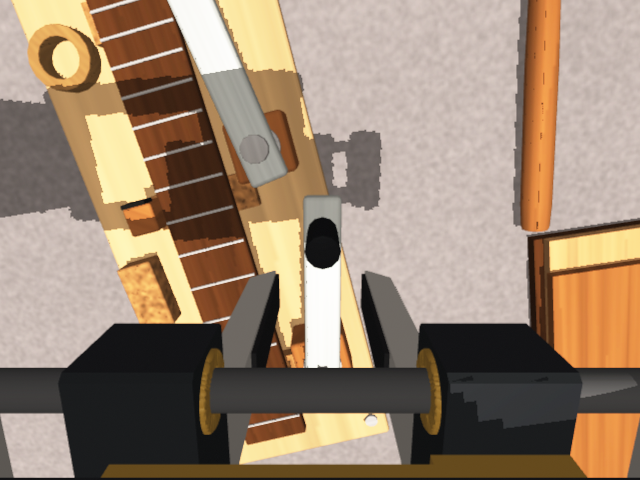

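Request:
send_rows --targets '[{"xyz":[0,2,20],"angular":[0,0,0],"fingers":40},{"xyz":[0,0,30],"angular":[0,0,0],"fingers":40},{"xyz":[0,0,30],"angular":[0,0,0],"fingers":40},{"xyz":[0,0,15],"angular":[0,0,0],"fingers":40},{"xyz":[0,0,0],"angular":[0,0,0],"fingers":40}]'

```text
time: 3.65
ee_pos: [0.6403, 0.0368, 0.1084]
tcp_rot: [-0.001, 0.761, 0.649, -0.001]
wrist_force: [-0.7, -0.3, -0.4]
grip_width: 0.399
```

```bash
python3 -c "
from h import *
show('R')"
```

```text
t 3.65 p [0.6403 0.0368 0.1084] psi 81.0 tilt z [-0.004  0.    -1.   ] F [-0.69 -0.33 -0.36] Ftool [-0.44 -0.63  0.36] grip 0.399 j6 0.08
bar angle from y -14.21 beta 81.45 radius 0.1191
```

Request:
send_rows --targets '[{"xyz":[-0.3,-8.4,0],"angular":[0,0,-4],"fingers":40},{"xyz":[-0.3,-8.4,0],"angular":[0,0,-4],"fingers":40},{"xyz":[-0.3,-8.4,0],"angular":[0,0,-4],"fingers":40},{"xyz":[-0.3,-8.4,0],"angular":[0,0,-4],"fingers":40},{"xyz":[-0.3,-8.4,0],"angular":[0,0,-4],"fingers":40},{"xyz":[-0.3,-8.4,0],"angular":[0,0,-4],"fingers":40},{"xyz":[-0.3,-8.4,0],"angular":[0,0,-4],"fingers":40}]'

```text
time: 4.53
ee_pos: [0.5854, 0.0322, 0.1125]
tcp_rot: [0.002, 0.58, 0.815, 0.001]
wrist_force: [0.2, 0.9, 0.1]
grip_width: 0.399
```

```bash
python3 -c "
from h import *
show('R')"
```

```text
t 4.53 p [0.5854 0.0322 0.1125] psi 109.1 tilt z [ 0.005  0.    -1.   ] F [0.17 0.88 0.13] Ftool [ 0.78  0.45 -0.13] grip 0.399 j6 -0.43
bar angle from y 12.55 beta 108.21 radius 0.1192
```

Request:
send_rows --targets '[{"xyz":[-0.1,-4.2,0],"angular":[0,0,-2],"fingers":40},{"xyz":[-0.1,-4.2,0],"angular":[0,0,-2],"fingers":40},{"xyz":[-0.1,-4.2,0],"angular":[0,0,-2],"fingers":40},{"xyz":[-0.1,-4.2,0],"angular":[0,0,-2],"fingers":40}]'

```text
time: 5.03
ee_pos: [0.5701, 0.0256, 0.1125]
tcp_rot: [0.002, 0.522, 0.853, 0.001]
wrist_force: [0.6, 1.2, 0.6]
grip_width: 0.399
```

```bash
python3 -c "
from h import *
show('R')"
```

```text
t 5.03 p [0.5701 0.0256 0.1125] psi 117.1 tilt z [ 0.004  0.    -1.   ] F [0.55 1.19 0.61] Ftool [ 0.8   1.03 -0.61] grip 0.399 j6 -0.58
bar angle from y 20.58 beta 116.24 radius 0.1188
```

Request:
send_rows --targets '[{"xyz":[-0.1,-4.2,0],"angular":[0,0,-2],"fingers":40},{"xyz":[-0.1,-4.2,0],"angular":[0,0,-2],"fingers":40},{"xyz":[-0.1,-4.2,0],"angular":[0,0,-2],"fingers":40},{"xyz":[-0.1,-4.2,0],"angular":[0,0,-2],"fingers":40}]'

```text
time: 5.52
ee_pos: [0.5557, 0.0169, 0.1125]
tcp_rot: [0.002, 0.461, 0.887, 0.001]
wrist_force: [0.4, 0.9, 0.1]
grip_width: 0.4
```

```bash
python3 -c "
from h import *
show('R')"
```

```text
t 5.53 p [0.5557 0.0169 0.1125] psi 125.1 tilt z [ 0.004  0.    -1.   ] F [0.42 0.94 0.12] Ftool [ 0.53  0.88 -0.12] grip 0.4 j6 -0.74
bar angle from y 28.71 beta 124.37 radius 0.1186
```

Request:
send_rows --targets '[{"xyz":[-0.1,-4.2,0],"angular":[0,0,-2],"fingers":40},{"xyz":[-0.1,-4.2,0],"angular":[0,0,-2],"fingers":40},{"xyz":[-0.1,-4.2,0],"angular":[0,0,-2],"fingers":40},{"xyz":[-0.1,-4.2,0],"angular":[0,0,-2],"fingers":40}]'

```text
time: 6.02
ee_pos: [0.5426, 0.0062, 0.1124]
tcp_rot: [0.002, 0.398, 0.917, 0.001]
wrist_force: [-0.0, 1.6, 0.5]
grip_width: 0.4
```

```bash
python3 -c "
from h import *
show('R')"
```

```text
t 6.03 p [0.5426 0.0062 0.1124] psi 133.1 tilt z [ 0.004  0.    -1.   ] F [-0.01  1.56  0.52] Ftool [ 1.14  1.06 -0.52] grip 0.4 j6 -0.9
bar angle from y 36.88 beta 132.54 radius 0.1183
```

Request:
send_rows --targets '[{"xyz":[0.1,-4.2,0],"angular":[0,0,-2],"fingers":40},{"xyz":[0.1,-4.2,0],"angular":[0,0,-2],"fingers":40},{"xyz":[0.1,-4.2,0],"angular":[0,0,-2],"fingers":40},{"xyz":[0.1,-4.2,0],"angular":[0,0,-2],"fingers":40}]'

```text
time: 6.52
ee_pos: [0.5309, -0.006, 0.1125]
tcp_rot: [0.002, 0.333, 0.943, 0.001]
wrist_force: [1.0, -0.5, -0.7]
grip_width: 0.401
```

```bash
python3 -c "
from h import *
show('R')"
```

```text
t 6.53 p [ 0.5309 -0.006   0.1125] psi 141.1 tilt z [ 0.005 -0.    -1.   ] F [ 1.04 -0.47 -0.69] Ftool [-1.1   0.28  0.69] grip 0.401 j6 -1.07
bar angle from y 45.06 beta 140.72 radius 0.1184
```

Request:
send_rows --targets '[{"xyz":[0.1,-4.2,0],"angular":[0,0,-2],"fingers":40},{"xyz":[0.1,-4.2,0],"angular":[0,0,-2],"fingers":40},{"xyz":[0.1,-4.2,0],"angular":[0,0,-2],"fingers":40},{"xyz":[0.1,-4.2,0],"angular":[0,0,-2],"fingers":40}]'

```text
time: 7.02
ee_pos: [0.5208, -0.0194, 0.1125]
tcp_rot: [0.002, 0.267, 0.964, 0.0]
wrist_force: [1.3, 0.4, -0.5]
grip_width: 0.398
```

```bash
python3 -c "
from h import *
show('R')"
```

```text
t 7.03 p [ 0.5208 -0.0194  0.1125] psi 149.1 tilt z [ 0.005 -0.001 -1.   ] F [ 1.27  0.38 -0.48] Ftool [-0.89  0.98  0.49] grip 0.398 j6 -1.23
bar angle from y 53.16 beta 148.82 radius 0.1189
```

Request:
send_rows --targets '[{"xyz":[0.1,-4.2,0],"angular":[0,0,-2],"fingers":40},{"xyz":[0.1,-4.2,0],"angular":[0,0,-2],"fingers":40},{"xyz":[0.1,-4.2,0],"angular":[0,0,-2],"fingers":40},{"xyz":[0.1,-4.2,0],"angular":[0,0,-2],"fingers":40}]'

```text
time: 7.52
ee_pos: [0.5126, -0.0341, 0.1125]
tcp_rot: [0.002, 0.199, 0.98, 0.0]
wrist_force: [1.3, 1.2, 0.5]
grip_width: 0.401
```

```bash
python3 -c "
from h import *
show('R')"
```

```text
t 7.53 p [ 0.5126 -0.0341  0.1125] psi 157.1 tilt z [ 0.005 -0.001 -1.   ] F [1.31 1.19 0.51] Ftool [-0.75  1.61 -0.5 ] grip 0.401 j6 -1.41
bar angle from y 61.24 beta 156.9 radius 0.1196
```

Request:
send_rows --targets '[{"xyz":[-0.1,-4.2,0],"angular":[0,0,-2],"fingers":40},{"xyz":[-0.1,-4.2,0],"angular":[0,0,-2],"fingers":40},{"xyz":[-0.1,-4.2,0],"angular":[0,0,-2],"fingers":40},{"xyz":[-0.1,-4.2,0],"angular":[0,0,-2],"fingers":40}]'

```text
time: 8.02
ee_pos: [0.507, -0.0499, 0.1125]
tcp_rot: [0.002, 0.13, 0.992, 0.0]
wrist_force: [0.6, 1.3, -0.0]
grip_width: 0.399
```

```bash
python3 -c "
from h import *
show('R')"
```

```text
t 8.03 p [ 0.507  -0.0499  0.1125] psi 165.1 tilt z [ 0.004 -0.    -1.   ] F [ 0.63  1.26 -0.04] Ftool [-0.29  1.38  0.04] grip 0.399 j6 -1.58
bar angle from y 69.28 beta 164.94 radius 0.1197
```

Free past any possible bind range: R is the good one. Continue to the catch.

Request:
send_rows --targets '[{"xyz":[-0.1,-4.2,0],"angular":[0,0,-2],"fingers":40},{"xyz":[-0.1,-4.2,0],"angular":[0,0,-2],"fingers":40},{"xyz":[-0.1,-4.2,0],"angular":[0,0,-2],"fingers":40},{"xyz":[-0.1,-4.2,0],"angular":[0,0,-2],"fingers":40},{"xyz":[-0.1,-4.2,0],"angular":[0,0,-2],"fingers":40},{"xyz":[-0.1,-4.2,0],"angular":[0,0,-2],"fingers":40},{"xyz":[-0.1,-4.2,0],"angular":[0,0,-2],"fingers":40},{"xyz":[-0.1,-4.2,0],"angular":[0,0,-2],"fingers":40}]'

```text
time: 9.02
ee_pos: [0.5029, -0.0832, 0.1124]
tcp_rot: [0.002, -0.009, 1.0, -0.0]
wrist_force: [0.3, 0.0, -0.1]
grip_width: 0.399
```

```bash
python3 -c "
from h import *
show('R')"
```

```text
t 9.03 p [ 0.5029 -0.0832  0.1124] psi -178.9 tilt z [ 0.003 -0.001 -1.   ] F [ 0.26  0.02 -0.1 ] Ftool [-0.26  0.01  0.1 ] grip 0.399 j6 -1.92
bar angle from y 85.41 beta 181.07 radius 0.1198
```

Request:
send_rows --targets '[{"xyz":[-0.1,-4.2,0],"angular":[0,0,-2],"fingers":40},{"xyz":[-0.1,-4.2,0],"angular":[0,0,-2],"fingers":40},{"xyz":[0,-3.2,0],"angular":[0,0,-1.5],"fingers":40},{"xyz":[0,-3.2,0],"angular":[0,0,-1.5],"fingers":40},{"xyz":[0,0,0],"angular":[0,0,0],"fingers":40}]'

```text
time: 9.65
ee_pos: [0.503, -0.0979, 0.1109]
tcp_rot: [0.0, -0.07, 0.998, -0.0]
wrist_force: [-0.1, 0.4, 1.0]
grip_width: 0.398
```

```bash
python3 -c "
from h import *
show('R')"
```

```text
t 9.65 p [ 0.503  -0.0979  0.1109] psi -172.0 tilt z [ 0.001 -0.    -1.   ] F [-0.08  0.35  1.03] Ftool [ 0.03  0.36 -1.03] grip 0.398 j6 -2.07
bar angle from y 92.38 beta 188.04 radius 0.1207
```

Request:
send_rows --targets '[{"xyz":[0,-2.5,0],"angular":[0,0,-0.5],"fingers":40},{"xyz":[0,-2.5,0],"angular":[0,0,-0.5],"fingers":40},{"xyz":[0,0,0],"angular":[0,0,0],"fingers":40}]'

```text
time: 10.02
ee_pos: [0.5032, -0.1026, 0.1103]
tcp_rot: [-0.0, -0.079, 0.997, 0.0]
wrist_force: [-0.7, 0.9, 1.1]
grip_width: 0.4
```

```bash
python3 -c "
from h import *
show('R')"
```

```text
t 10.03 p [ 0.5032 -0.1026  0.1103] psi -171.0 tilt z [-0.  0. -1.] F [-0.65  0.87  1.11] Ftool [ 0.51  0.97 -1.11] grip 0.4 j6 -2.1
bar angle from y 94.58 beta 190.24 radius 0.1213
```

Request:
send_rows --targets '[{"xyz":[-0.5,-2.5,0],"angular":[0,0,0],"fingers":40},{"xyz":[-0.5,-2.5,0],"angular":[0,0,0],"fingers":40},{"xyz":[0,0,0],"angular":[0,0,0],"fingers":40}]'

```text
time: 10.4
ee_pos: [0.5043, -0.1067, 0.11]
tcp_rot: [-0.001, -0.079, 0.997, 0.001]
wrist_force: [-3.3, 3.3, 1.6]
grip_width: 0.398
```

```bash
python3 -c "
from h import *
show('R')"
```

```text
t 10.4 p [ 0.5043 -0.1067  0.11  ] psi -171.0 tilt z [-0.002  0.001 -1.   ] F [-3.32  3.29  1.64] Ftool [ 2.77  3.77 -1.62] grip 0.398 j6 -2.11
bar angle from y 96.6 beta 192.26 radius 0.1211
```

Request:
send_rows --targets '[{"xyz":[0,3,0],"angular":[0,0,0],"fingers":40},{"xyz":[0,4,0],"angular":[0,0,0],"fingers":40},{"xyz":[0,4,0],"angular":[0,0,0],"fingers":43},{"xyz":[0,0,0],"angular":[0,0,0],"fingers":43}]'

```text
time: 10.9
ee_pos: [0.5041, -0.0966, 0.1109]
tcp_rot: [0.001, -0.079, 0.997, -0.001]
wrist_force: [-0.2, -0.9, -0.2]
grip_width: 0.43
```

```bash
python3 -c "
from h import *
show('R')
import cv2
cv2.imwrite('pics/t2.png',cv2.resize(cams.camera('top')[185:300,190:425,::-1],None,fx=3.4,fy=3.4,interpolation=cv2.INTER_CUBIC))"
```

```text
t 10.9 p [ 0.5041 -0.0966  0.1109] psi -171.0 tilt z [ 0.002 -0.001 -1.   ] F [-0.21 -0.86 -0.22] Ftool [ 0.34 -0.81  0.22] grip 0.43 j6 -2.09
bar angle from y 91.84 beta 187.5 radius 0.1195
```

View pics/t2.png

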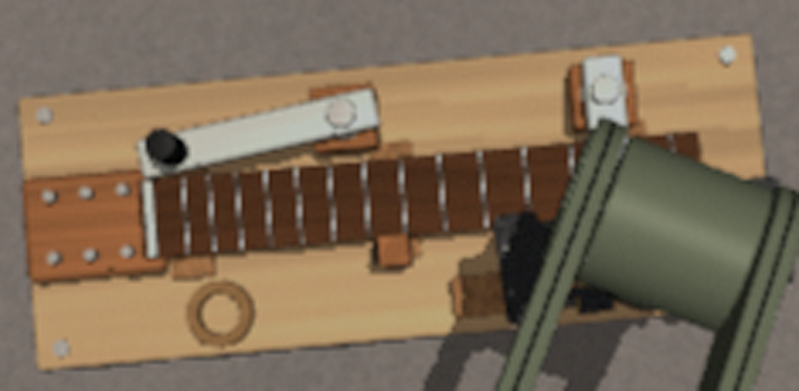

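Request:
send_rows --targets '[{"xyz":[0,0,-20],"angular":[0,0,0],"fingers":43},{"xyz":[0,0,-30],"angular":[0,0,0],"fingers":43},{"xyz":[0,0,-30],"angular":[0,0,0],"fingers":43},{"xyz":[0,0,-15],"angular":[0,0,0],"fingers":43},{"xyz":[0,0,0],"angular":[0,0,9.5],"fingers":40},{"xyz":[0,0,0],"angular":[0,0,9.5],"fingers":40},{"xyz":[0,0,0],"angular":[0,0,9.5],"fingers":40},{"xyz":[0,0,0],"angular":[0,0,9.5],"fingers":40},{"xyz":[0,0,0],"angular":[0,0,9.5],"fingers":40},{"xyz":[0,0,0],"angular":[0,0,9.5],"fingers":40},{"xyz":[0,0,0],"angular":[0,0,9.5],"fingers":40},{"xyz":[0,0,0],"angular":[0,0,9.5],"fingers":40},{"xyz":[0,0,0],"angular":[0,0,9.2],"fingers":40},{"xyz":[0,0,0],"angular":[0,0,0],"fingers":40}]'

```text
time: 12.7
ee_pos: [0.5032, -0.0964, 0.2049]
tcp_rot: [-0.0, 0.616, 0.788, -0.0]
wrist_force: [-0.1, 0.1, 0.7]
grip_width: 0.4
```

```bash
python3 -c "
from h import *
show();to(.5754,.2187,.205)"
```

```text
t 12.7 p [ 0.5032 -0.0964  0.2049] psi 103.9 tilt z [-0.001  0.    -1.   ] F [-0.15  0.07  0.73] Ftool [ 0.1  -0.13 -0.73] grip 0.4 j6 -0.6
tool shift mm [ 2.885e+02  1.460e+02 -1.000e-01]
```

Request:
send_rows --targets '[{"xyz":[36,18.2,0],"angular":[0,0,0],"fingers":40},{"xyz":[36,18.2,0],"angular":[0,0,0],"fingers":40},{"xyz":[36,18.2,0],"angular":[0,0,0],"fingers":40},{"xyz":[36,18.2,0],"angular":[0,0,0],"fingers":40},{"xyz":[36,18.2,0],"angular":[0,0,0],"fingers":40},{"xyz":[36,18.2,0],"angular":[0,0,0],"fingers":40},{"xyz":[36,18.2,0],"angular":[0,0,0],"fingers":40},{"xyz":[36,18.2,0],"angular":[0,0,0],"fingers":40},{"xyz":[0,0,0],"angular":[0,0,0],"fingers":40},{"xyz":[0,0,0],"angular":[0,0,0],"fingers":40}]'

```text
time: 13.95
ee_pos: [0.5757, 0.2175, 0.2049]
tcp_rot: [-0.0, 0.616, 0.788, -0.001]
wrist_force: [0.0, 0.5, -0.7]
grip_width: 0.396
```

```bash
python3 -c "
from h import *
show('L');to(.5754,.2187,.205)
import cv2
m=cams.camera_model('wrist');cv2.imwrite('pics/w3.png',cams.camera('wrist')[:,:,::-1])
E=m['extrinsics']
for q in ((.5754,.2187,.145),):
    c=E[:3,:3]@np.array(q)+E[:3,3];print(m['fx']*c[0]/-c[2]+m['cx'],m['fy']*c[1]/c[2]+m['cy'])
"
```

```text
t 13.95 p [0.5757 0.2175 0.2049] psi 103.9 tilt z [-0.001 -0.001 -1.   ] F [ 0.02  0.49 -0.66] Ftool [0.47 0.14 0.66] grip 0.396 j6 -0.02
bar angle from y 8.13 beta 103.79 radius 0.1183
tool shift mm [ 1.2  0.  -0.1]
320.2238524865002 249.84645114036195
```

View pics/w3.png

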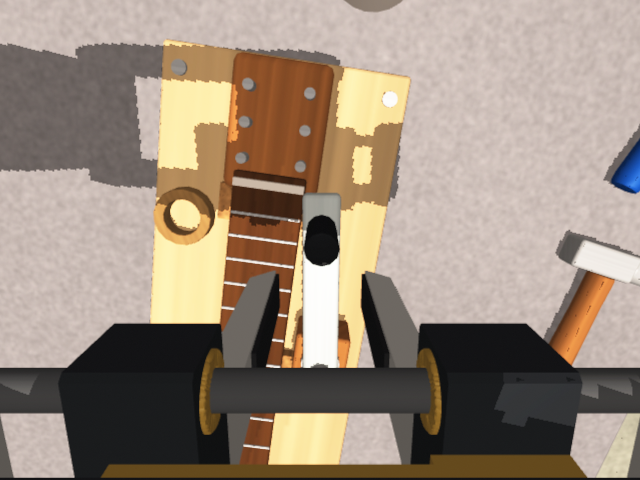

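Peg top at about (321,248), predicted (320,250): well centred. Lower over it and swing 26°.

Request:
send_rows --targets '[{"xyz":[1,0,20],"angular":[0,0,0],"fingers":40},{"xyz":[0,0,30],"angular":[0,0,0],"fingers":40},{"xyz":[0,0,30],"angular":[0,0,0],"fingers":40},{"xyz":[0,0,15],"angular":[0,0,0],"fingers":40},{"xyz":[0,0,0],"angular":[0,0,0],"fingers":40},{"xyz":[-0.3,-8.4,0],"angular":[0,0,-4],"fingers":40},{"xyz":[-0.3,-8.4,0],"angular":[0,0,-4],"fingers":40},{"xyz":[-0.3,-8.4,0],"angular":[0,0,-4],"fingers":40},{"xyz":[-0.2,-6.3,0],"angular":[0,0,-3],"fingers":40},{"xyz":[-0.2,-6.3,0],"angular":[0,0,-3],"fingers":40}]'

```text
time: 15.25
ee_pos: [0.5427, 0.2046, 0.1127]
tcp_rot: [0.002, 0.485, 0.874, 0.002]
wrist_force: [0.5, 0.6, -0.4]
grip_width: 0.399
```

```bash
python3 -c "
from h import *
show('L')"
```

```text
t 15.25 p [0.5427 0.2046 0.1127] psi 121.9 tilt z [ 0.004  0.001 -1.   ] F [ 0.48  0.55 -0.44] Ftool [0.22 0.7  0.44] grip 0.399 j6 -0.35
bar angle from y 25.32 beta 120.98 radius 0.119
```

Request:
send_rows --targets '[{"xyz":[-0.1,-4.2,0],"angular":[0,0,-2],"fingers":40},{"xyz":[-0.1,-4.2,0],"angular":[0,0,-2],"fingers":40},{"xyz":[-0.1,-4.2,0],"angular":[0,0,-2],"fingers":40},{"xyz":[-0.1,-4.2,0],"angular":[0,0,-2],"fingers":40}]'

```text
time: 15.75
ee_pos: [0.5292, 0.1948, 0.1127]
tcp_rot: [0.002, 0.423, 0.906, 0.002]
wrist_force: [0.3, 1.1, -0.3]
grip_width: 0.403
```

```bash
python3 -c "
from h import *
show('L')"
```

```text
t 15.75 p [0.5292 0.1948 0.1127] psi 129.9 tilt z [ 0.004  0.002 -1.   ] F [ 0.34  1.07 -0.28] Ftool [0.61 0.95 0.28] grip 0.403 j6 -0.5
bar angle from y 33.35 beta 129.01 radius 0.1187
```

Request:
send_rows --targets '[{"xyz":[0.1,-4.2,0],"angular":[0,0,-2],"fingers":40},{"xyz":[0.1,-4.2,0],"angular":[0,0,-2],"fingers":40},{"xyz":[0.1,-4.2,0],"angular":[0,0,-2],"fingers":40}]'

```text
time: 16.12
ee_pos: [0.5198, 0.1864, 0.1127]
tcp_rot: [0.002, 0.375, 0.927, 0.001]
wrist_force: [1.3, 0.3, -0.6]
grip_width: 0.4
```

```bash
python3 -c "
from h import *
show('L')"
```

```text
t 16.12 p [0.5198 0.1864 0.1127] psi 135.9 tilt z [ 0.005  0.001 -1.   ] F [ 1.29  0.32 -0.56] Ftool [-0.7   1.13  0.57] grip 0.4 j6 -0.61
bar angle from y 39.44 beta 135.1 radius 0.1188
```

Request:
send_rows --targets '[{"xyz":[0.1,-4.2,0],"angular":[0,0,-2],"fingers":40},{"xyz":[0.1,-4.2,0],"angular":[0,0,-2],"fingers":40},{"xyz":[0.1,-4.2,0],"angular":[0,0,-2],"fingers":40}]'

```text
time: 16.5
ee_pos: [0.5113, 0.1771, 0.1128]
tcp_rot: [0.002, 0.327, 0.945, 0.001]
wrist_force: [0.7, 0.5, 0.1]
grip_width: 0.398
```

```bash
python3 -c "
from h import *
show('L')"
```

```text
t 16.5 p [0.5113 0.1771 0.1128] psi 141.9 tilt z [ 0.005  0.001 -1.   ] F [0.66 0.52 0.11] Ftool [-0.2   0.82 -0.11] grip 0.398 j6 -0.73
bar angle from y 45.51 beta 141.17 radius 0.1189
```

Request:
send_rows --targets '[{"xyz":[0.1,-4.2,0],"angular":[0,0,-2],"fingers":40},{"xyz":[0.1,-4.2,0],"angular":[0,0,-2],"fingers":40},{"xyz":[0.1,-4.2,0],"angular":[0,0,-2],"fingers":40}]'

```text
time: 16.88
ee_pos: [0.5049, 0.168, 0.113]
tcp_rot: [0.003, 0.277, 0.961, 0.003]
wrist_force: [4.2, 4.0, -3.7]
grip_width: 0.401
```

```bash
python3 -c "
from h import *
show('L')"
```

```text
t 16.88 p [0.5049 0.168  0.113 ] psi 147.9 tilt z [ 0.008  0.003 -1.   ] F [ 4.2   4.02 -3.68] Ftool [-1.4   5.61  3.73] grip 0.401 j6 -0.85
bar angle from y 50.88 beta 146.54 radius 0.1187
```

Request:
send_rows --targets '[{"xyz":[0,0,0],"angular":[0,0,0],"fingers":40}]'

```text
time: 17.0
ee_pos: [0.5049, 0.1682, 0.1129]
tcp_rot: [0.003, 0.277, 0.961, 0.003]
wrist_force: [4.4, 3.7, -2.9]
grip_width: 0.399
```

```bash
python3 -c "
from h import *
show('L')"
```

```text
t 17.0 p [0.5049 0.1682 0.1129] psi 147.8 tilt z [ 0.008  0.003 -1.   ] F [ 4.42  3.67 -2.94] Ftool [-1.77  5.44  2.98] grip 0.399 j6 -0.85
bar angle from y 50.81 beta 146.47 radius 0.1187
```

Push ~3.5 mm more and hold for about 0.6 s.

Request:
send_rows --targets '[{"xyz":[0,-2,0],"angular":[0,0,-0.9],"fingers":40},{"xyz":[0,-1.8,0],"angular":[0,0,-0.9],"fingers":40},{"xyz":[0,0,0],"angular":[0,0,0],"fingers":40}]'

```text
time: 17.38
ee_pos: [0.5035, 0.1656, 0.113]
tcp_rot: [0.004, 0.262, 0.965, 0.003]
wrist_force: [5.8, 6.1, -3.8]
grip_width: 0.398
```

```bash
python3 -c "
from h import *
show('L')"
```

```text
t 17.38 p [0.5035 0.1656 0.113 ] psi 149.6 tilt z [ 0.009  0.004 -1.   ] F [ 5.78  6.12 -3.83] Ftool [-1.86  8.17  3.91] grip 0.398 j6 -0.89
bar angle from y 52.21 beta 147.87 radius 0.1185
```

Request:
send_rows --targets '[{"xyz":[0,0,0],"angular":[0,0,0],"fingers":40},{"xyz":[0,0,0],"angular":[0,0,0],"fingers":40},{"xyz":[0,0,0],"angular":[0,0,0],"fingers":40},{"xyz":[0,0,0],"angular":[0,0,0],"fingers":40},{"xyz":[0,0,0],"angular":[0,0,0],"fingers":40}]'

```text
time: 18.0
ee_pos: [0.5035, 0.1657, 0.1129]
tcp_rot: [0.004, 0.262, 0.965, 0.003]
wrist_force: [5.8, 5.2, -4.1]
grip_width: 0.397
```

```bash
python3 -c "
from h import *
show('L')"
```

```text
t 18.0 p [0.5035 0.1657 0.1129] psi 149.6 tilt z [ 0.009  0.004 -1.   ] F [ 5.79  5.16 -4.07] Ftool [-2.36  7.35  4.15] grip 0.397 j6 -0.89
bar angle from y 52.2 beta 147.86 radius 0.1185
```

Request:
send_rows --targets '[{"xyz":[0,4.2,0],"angular":[0,0,2],"fingers":40},{"xyz":[0,6.3,0],"angular":[0,0,3],"fingers":40},{"xyz":[0,6.3,0],"angular":[0,0,3],"fingers":40},{"xyz":[0,6.3,0],"angular":[0,0,3],"fingers":40},{"xyz":[0,6.3,0],"angular":[0,0,3],"fingers":40},{"xyz":[0,6.3,0],"angular":[0,0,3],"fingers":40},{"xyz":[0,6.3,0],"angular":[0,0,3],"fingers":40},{"xyz":[0,6.3,0],"angular":[0,0,3],"fingers":40}]'

```text
time: 19.0
ee_pos: [0.5319, 0.2002, 0.1123]
tcp_rot: [0.001, 0.45, 0.893, 0.0]
wrist_force: [-0.1, -1.5, -0.1]
grip_width: 0.401
```

```bash
python3 -c "
from h import *
show('L')"
```

```text
t 19.0 p [0.5319 0.2002 0.1123] psi 126.5 tilt z [ 0.003 -0.    -1.   ] F [-0.09 -1.5  -0.14] Ftool [-1.15 -0.97  0.14] grip 0.401 j6 -0.43
bar angle from y 30.75 beta 126.41 radius 0.1212
```

Request:
send_rows --targets '[{"xyz":[-0.3,6.3,0],"angular":[0,0,3],"fingers":40},{"xyz":[-0.3,6.3,0],"angular":[0,0,3],"fingers":40},{"xyz":[-0.3,6.3,0],"angular":[0,0,3],"fingers":40},{"xyz":[-0.3,6.3,0],"angular":[0,0,3],"fingers":40},{"xyz":[-0.3,6.3,0],"angular":[0,0,3],"fingers":40},{"xyz":[-0.3,6.3,0],"angular":[0,0,3],"fingers":40},{"xyz":[-0.3,6.3,0],"angular":[0,0,3],"fingers":40},{"xyz":[0,0,0],"angular":[0,0,0],"fingers":40}]'

```text
time: 20.0
ee_pos: [0.5716, 0.2189, 0.112]
tcp_rot: [0.001, 0.604, 0.797, 0.001]
wrist_force: [-0.4, -1.1, -0.0]
grip_width: 0.4
```

```bash
python3 -c "
from h import *
show('L')"
```

```text
t 20.0 p [0.5716 0.2189 0.112 ] psi 105.7 tilt z [ 0.002  0.    -1.   ] F [-0.36 -1.06 -0.03] Ftool [-0.92 -0.63  0.03] grip 0.4 j6 -0.05
bar angle from y 9.84 beta 105.5 radius 0.1207
```

Request:
send_rows --targets '[{"xyz":[-0.2,5.2,0],"angular":[0,0,2.5],"fingers":40},{"xyz":[-0.2,5.2,0],"angular":[0,0,2.5],"fingers":40},{"xyz":[0,0,0],"angular":[0,0,0],"fingers":40},{"xyz":[0,-4,0],"angular":[0,0,0],"fingers":43},{"xyz":[0,-4,0],"angular":[0,0,0],"fingers":43},{"xyz":[0,0,0],"angular":[0,0,0],"fingers":43},{"xyz":[0,0,-20],"angular":[0,0,0],"fingers":43},{"xyz":[0,0,-30],"angular":[0,0,0],"fingers":43},{"xyz":[0,0,-40],"angular":[0,0,0],"fingers":43},{"xyz":[0,0,0],"angular":[0,0,0],"fingers":43},{"xyz":[-50,-30,0],"angular":[0,0,0],"fingers":43},{"xyz":[-50,-30,0],"angular":[0,0,0],"fingers":43},{"xyz":[-50,-30,0],"angular":[0,0,0],"fingers":43},{"xyz":[-50,-30,0],"angular":[0,0,0],"fingers":43},{"xyz":[-50,-30,0],"angular":[0,0,0],"fingers":43},{"xyz":[-50,-30,0],"angular":[0,0,0],"fingers":43},{"xyz":[-50,0,0],"angular":[0,0,0],"fingers":43},{"xyz":[-50,0,0],"angular":[0,0,0],"fingers":43},{"xyz":[0,0,0],"angular":[0,0,0],"fingers":43}]'

```text
time: 22.38
ee_pos: [0.4695, -0.2097, 0.2001]
tcp_rot: [-0.0, 0.64, 0.768, -0.0]
wrist_force: [-1.0, 0.6, -0.6]
grip_width: 0.425
```

```bash
python3 -c "
from h import *
show()
import cv2
f=cams.camera('top')[:,:,::-1];cv2.imwrite('pics/t4f.png',f);cv2.imwrite('pics/t4.png',cv2.resize(f[185:300,190:425],None,fx=3.4,fy=3.4,interpolation=cv2.INTER_CUBIC))"
```

```text
t 22.38 p [ 0.4695 -0.2097  0.2001] psi 100.4 tilt z [-0. -0. -1.] F [-0.98  0.63 -0.64] Ftool [ 0.79 -0.85  0.64] grip 0.425 j6 -0.77
```

View pics/t4.png

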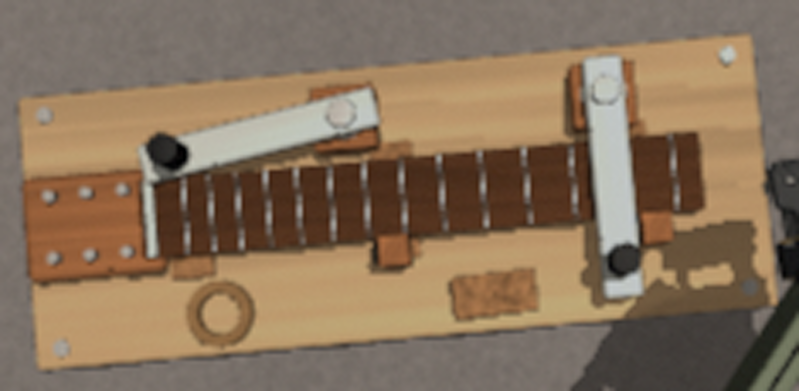

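View pics/t4f.png

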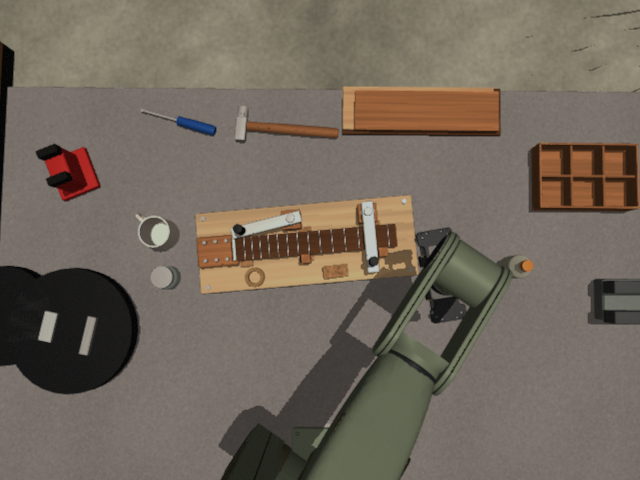

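```bash
python3 - <<'E'
from h import *
def c(x,y,z): return pt(190+(x+.5)/3.4-.5,185+(y+.5)/3.4-.5,z)[:2]
y=np.array([-.0986,.9951]);x=np.array([.9951,.0986])
B=c(603,90,.096)
for n,q in(("peg",c(624,257,.145)),("barend",c(623,296,.089)),("barback",c(602,57,.089))):
    d=q-B;print(n,d@x,d@y)
print("L peg",c(165,148,.145), "init",.5754,.2187)
E
```

```text
peg -0.11859680821861655 -0.0003090791295814512
barend -0.14367349865240492 -0.0010162099374122228
barback 0.024054347556372854 -0.0019178692320531443
L peg [0.5735223  0.21607055] init 0.5754 0.2187
```

R's peg is 0 mm off square, and L's peg is about 3 mm from where it started. The gripper is clear of everything, so I'm handing in.

```bash
python3 -c "
from station import order
print(order.hand_in())"
```

```text
the job is handed in; nothing more can be done
None
```

The job is handed in, at about 22 s of the 64 s allowed; no verdict was reported.

- **Good keeper (body end of the neck):** it swung freely with about 1 N all the way across. I pushed it about 4 N into its catch pad and let go. The last picture shows its peg within about 1 mm of square across the neck.
- **Bad keeper (headstock end):** it bound about 43–48° from the foot block's y axis. I leaned on it there, nearly still, for about 0.7 s. The force read 8.2 N at the start and 7.4 N at the end. I then swung it back, and its peg ended about 3 mm from where it started.

The highest push I read at a peg was about 8 N. Forces were only read at the end of each move call, so short peaks in between were not seen.

In the last picture the tape, sander, glue, jar and mug look unmoved, and the gripper is clear of everything. None of these checks failed or disagreed.

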